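Close up the hanging files against the end of the rack

TASK

Make room in the hanging-file rack: with the fingertips, push the row of five touching files along the rails, all together in one block, until the row is fully home and square against the end bar away from the single file. Push only: nothing is to be lifted off the rails and the row must not come apart. Leave the single file at the other end and everything else on the desk where it is.

Things in the scene. Friction and masses are not known exactly. Their poses are not given: they have to be found in the camera images.
- rack: steel desktop hanging-file rack, fixed. Origin on the desk under its middle; y along the two rails towards the end the row goes to, x across them, z up. Rails: strips 5 mm wide at x = -165 and +165 mm, tops 262 mm above the desk, 420 mm long between the end bars at y = -210 and +210 mm (inner faces), which rise 14 mm above the rail tops and stop the files. 12 mm corner legs, sides and top open.
- rack_stop (a point): middle of the inner face of the end bar (330 mm wide) that the row must come up against, at rail-top height (262 mm above the desk); axes as the rack's, y pointing outwards
- file1: Leading file of the row, nearest to rack_stop. Buff hanging file full of papers, 30 mm thick. Origin at mid width and mid thickness at rail-top height (262 mm above the desk): x along its width, y through its thickness (sense as the rack's), z up. Steel strips (352 mm long, 0 to 8 mm above rail-top) form its two faces there and hook over the rails, 2.5 mm side play; white tab to 22 mm above.
- file2: Second in the row; a cover 316 mm wide goes on below its strips, flush with them for 14 mm, then its pocket, 1 mm further in, down to 235 mm below rail-top height. Hanging file, 20 mm thick; make, origin and axes as file1.
- file3: Third in the row; like all the files 0.2 to 0.4 kg, held on the rails by weight and dry friction only (about 1 to 4 N a file), no latch. Hanging file, 40 mm thick; make, origin and axes as file1.
- file4: Fourth in the row. Hanging file, 30 mm thick; make, origin and axes as file1.
- file5: Fifth and last of the row; its rear face (-y) looks into the empty gap. Pushed well off the middle of its width the row goes askew on the rails and binds. Hanging file, 30 mm thick; make, origin and axes as file1.
- file_single: a single hanging file of the same make, origin and axes as file1, 30 mm thick, alone at the other end of the rack across the empty gap (at least 80 mm wide). It stays where it is.
- stapler: black desk stapler lying on the desk, 150 x 36 x 55 mm; origin at the centre of its underside. A bystander, not part of the job.
- mug: white ceramic mug, 82 mm across, 95 mm tall; origin at the centre of its underside. A bystander, not part of the job.
- beaker: clear plastic drinking cup, 72 mm across, 110 mm tall; origin at the centre of its underside. A bystander, not part of the job.
- tape: black desktop tape dispenser, 150 x 56 mm, 90 mm tall; origin at the centre of its underside. A bystander, not part of the job.
- punch: two-hole punch with black handle, 115 x 120 mm, 65 mm tall; origin at the centre of its underside. A bystander, not part of the job.
- notes: block of plain note paper, 76 x 76 x 22 mm; origin at the centre of its underside. A bystander, not part of the job.
- pens: dark metal pen cup with pens standing in it, 76 mm across, cup 100 mm tall, 150 mm with the pens; origin at the centre of its underside. A bystander, not part of the job.

How it is judged:
By the outcome, as a careful person would: the job done as asked, in the order asked, and still so for the second after the job is handed in, with the robot touching nothing.
It also fails if it takes over 35 s, if anything falls off the work surface, if the arm or the gripper's body presses on something with over 40 N, if the wrist force passes 120 N, or if a joint passes its speed limit or range.

ROBOT

A 7-joint arm with a two-finger parallel gripper is mounted at the origin on the work surface. World frame = base frame: x ahead of the robot, y to its left, z up, the work surface at z = 0. Lengths are in mm, angles in rad, forces in N, time in s.
With the tool pointing down it reaches from about 400 to 875 mm from the base axis. Payload 4.4 kg.
Tool frame: the origin (TCP) lies at the very end of the fingers, on their centre line; the grasp point (between the pads) lies 19 mm behind it; z points along the fingers, y is the direction in which the jaws open and shut (so a half turn about z gives the same grasp; the last joint's range is limited). The gripper opens to 85 mm and grips with 20 to 120 N. Pads are 22 mm wide; open, the fingers measure 114 mm over their backs; the gripper's body (76 mm by 85 mm) begins 54 mm behind the grasp point. The pads swing forward as they close: fully open they stand 13 mm farther back than shut.
Start: joints at [1.158, 0.628, 0.038, 1.517, -0.027, 0.996, -0.02], TCP at [220.956, -611.307, 231.313] pointing down, gripper open.
Joint ranges: [-3.06, 3.06], [-0.37, 2.12], [-1.25, 1.32], [0.18, 2.47], [-1.1, 4.24], [0.23, 1.98], [-2.94, 2.94]. Speed limits (rad/s): [2.57, 2.57, 3.14, 3.14, 3.14, 3.14, 3.14].

INTERFACE

Orientations are given as [roll, pitch, yaw] about the fixed x, y, z axes, in that order (R = Rz(yaw) Ry(pitch) Rx(roll)).
In Python, from cell import ctrl gives the robot as it stands. The module is installed in compiled form; this text tells all that it offers.
- The arm moves only by the shell command python3 -m jog 'ROWS'. ROWS is text: rows parted by semicolons, each of 7 numbers parted by spaces: the shift along the tool's x, y, z in mm, then the turn, a rotation vector about the tool's x, y, z in degrees, then the opening, from -1 (shut) to 1 (fully open). In form: x y z wx wy wz claw; .... A call has 1 to 8 rows; each row is the pose to reach, as a shift and turn from the pose commanded when the call began, along the tool's axes at that moment; what a row does not reach only later rows make up. A row lasts 1/8 s, in which the tool goes at most 62.5 mm and 10.7 degrees, less where a joint would pass 70% of its speed; a pose out of reach is approached as far as the arm can. A call with a gripper value outside its range is refused whole. The fingers move at their own pace and stop on an object; the grip force is fixed at half the most. Time passes only in rows, so rows that repeat a pose let the fingers close. It gives the time, the measured TCP pose, the force and the opening at its end, in the units of the state.
- ctrl.read_state(): the state, without advancing time (a new reading comes with each control period).
- ctrl.get_image(name): name is "scene" or "top" or "wrist"; returns a dict with "image" (480x640x3 uint8, red, green, blue), "z_map" (480x640 float32, mm along the optical axis (not along the pixel's ray), 0 where there is no reading), "vertical_fov" (degrees; the focal length in pixels is half the picture's height over the tangent of half this angle, whatever the lens; pixels are square), "cx", "cy" (the principal point, pixels), "extrinsics" (4x4, takes a point from world to camera coordinates); the wrist camera has in their place "hand_eye" (4x4, takes a point from camera to tool coordinates, whose origin is the TCP and whose axes are the flange's). Camera axes: x right, y down, z forward; pixel columns grow to the right and rows downward; lengths in mm; the calibration is good to about 2 mm. A picture is of the moment at which its call begins: read the wrist's pose just before it.
- ctrl.finish_job(): hands the job in, once; it reports no verdict.
The state is a dict: "clock": time; "qpos": joint angles; "qd": joint speeds; "tau": joint torques, N m; "eef_pos": TCP position; "tool_rot": TCP orientation; "force": force on the tool from outside, world axes, zero at the start; "torque": the same for the moment, N m; "width": finger opening in mm.
Only numpy, scipy, OpenCV 4.12 (cv2) and the standard library are available. Lean on these libraries where they do the work, as an engineer would, in place of code of your own. Each camera call takes 0.05 s, during which the arm holds its last target.

## Working session

There is one attempt and no reset: what is moved stays moved. The work goes in short steps, Python scripts to look and compute and a shell command to move; the robot and the scene stay as the last step left them, time stands still between calls to the robot, and variables do not carry over. Pictures are saved under pics/ and viewed, and the job is handed in when it is done.

```bash
mkdir -p pics; cat > h.py <<'E'
import numpy as np, cv2
from cell import ctrl
def snap(name,fn):
    st=ctrl.read_state(); d=ctrl.get_image(name)
    cv2.imwrite('pics/'+fn+'.png',cv2.cvtColor(d['image'],cv2.COLOR_RGB2BGR))
    out={k:v for k,v in d.items() if k not in('image',)}
    np.savez('pics/'+fn+'.npz',img=d['image'],pos=st['eef_pos'],rot=st['tool_rot'],**out)
    return d,st
E
python3 - <<'E'
from h import *
np.set_printoptions(precision=3,suppress=True)
for n in('scene','top','wrist'):
    d,st=snap(n,n+'0'); print(n,d['vertical_fov'],d['cx'],d['cy'],d.get('extrinsics',d.get('hand_eye')))
print(ctrl.read_state())
E
```

```text
scene 49.83889568283918 320.0551089747604 237.36946111270018 [[   0.559    0.829   -0.012 -295.027]
 [   0.718   -0.491   -0.493 -321.12 ]
 [  -0.415    0.267   -0.87  2020.123]
 [   0.       0.       0.       1.   ]]
top 53.75367902662641 322.14952882040126 232.15458615540362 [[  -0.021   -1.       0.005   -0.815]
 [  -0.982    0.02    -0.188  558.85 ]
 [   0.187   -0.009   -0.982 1417.548]
 [   0.       0.       0.       1.   ]]
wrist 66.58971330561724 317.3121204801119 238.61315483511987 [[   0.001   -0.953   -0.302   77.601]
 [   1.       0.001   -0.      -0.453]
 [   0.001   -0.302    0.953 -142.499]
 [   0.       0.       0.       1.   ]]
{'clock': 0.15, 'qpos': array([ 1.158,  0.629,  0.038,  1.518, -0.027,  0.996, -0.02 ]), 'qd': array([-0.001, -0.002,  0.001, -0.003,  0.002, -0.002, -0.001]), 'tau': array([  0.002, -56.38 ,   1.228, -19.365,   0.011,   0.007,  -0.   ]), 'eef_pos': array([ 220.809, -610.847,  230.603]), 'tool_rot': array([-3.14 , -0.   ,  0.347]), 'force': array([-0.776, -0.041, -0.662]), 'torque': array([-0.051, -0.008,  0.005]), 'width': 85.17130070018793}
```

View pics/top0.png

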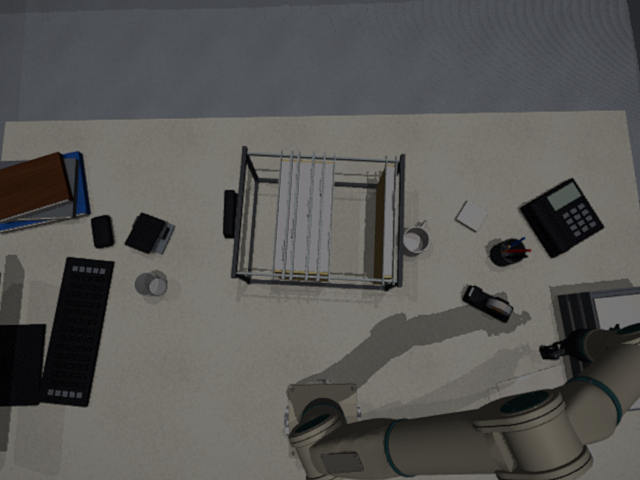

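View pics/scene0.png

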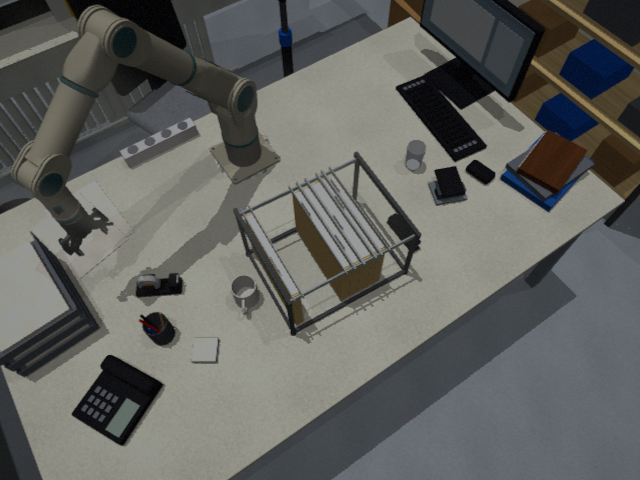

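View pics/wrist0.png

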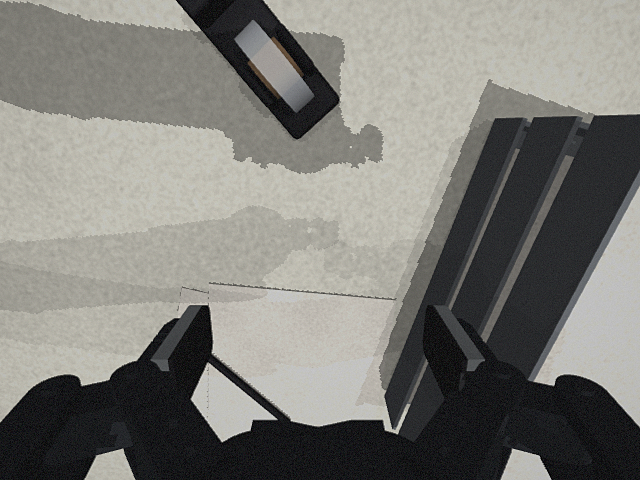

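The top view shows the rack with end bars at columns ~243 and ~402. The row is at ~278-333, the single file at ~380-395 and the gap between them. The row must go left in the picture (world +y). Next I'll measure it.

```bash
cat >> h.py <<'E'
def f_of(v): return 240/np.tan(np.radians(v)/2)
def cloud(fn):
    d=np.load('pics/'+fn+'.npz'); z=d['z_map'].astype(float); f=f_of(float(d['vertical_fov']))
    v,u=np.mgrid[0:480,0:640]
    P=np.stack([(u-d['cx'])/f*z,(v-d['cy'])/f*z,z],-1)
    if 'extrinsics' in d: T=np.linalg.inv(d['extrinsics'])
    else:
        from scipy.spatial.transform import Rotation as R
        W=np.eye(4); W[:3,:3]=R.from_euler('xyz',d['rot']).as_matrix(); W[:3,3]=d['pos']; T=W@d['hand_eye']
    W=P@T[:3,:3].T+T[:3,3]; W[z==0]=np.nan
    return W,d['img']
E
python3 - <<'E'
from h import *
np.set_printoptions(precision=1,suppress=True,linewidth=160)
for fn in('top0','scene0'):
    W,img=cloud(fn)
    # height map of the rack area
    m=(W[...,2]>235)&(W[...,2]<300)&(W[...,0]>300)&(W[...,0]<900)&(abs(W[...,1])<350)
    P=W[m]; print(fn,P.min(0),P.max(0),len(P))
    # raster 1px=1mm : rows x from 350..850, cols y 300..-300
    im=np.zeros((600,640,3),np.uint8); c=img[m]
    r=(900-P[:,0]).astype(int); q=(320-P[:,1]).astype(int); ok=(r>=0)&(r<600)&(q>=0)&(q<640)
    col=cv2.applyColorMap(((P[:,2]-235)*3.9).clip(0,255).astype(np.uint8)[:,None],cv2.COLORMAP_JET)[:,0]
    for a,b,k in zip(r[ok],q[ok],col[ok]): cv2.circle(im,(b,a),1,k.tolist(),-1)
    cv2.imwrite('pics/h_'+fn+'.png',im)
for fn,box in(('top0',(225,140,420,300)),('scene0',(220,140,430,350))):
    a,b,c,d=box; i=cv2.imread('pics/'+fn+'.png')[b:d,a:c]
    s=min(800/(c-a),600/(d-b)); cv2.imwrite('pics/z_'+fn+'.png',cv2.resize(i,None,fx=s,fy=s,interpolation=cv2.INTER_CUBIC)); print(s)
E
```

```text
top0 [ 369.4 -240.4  235.3] [760.  228.5 288.5] 10491
scene0 [ 372.1 -237.5  235.1] [765.2 231.5 292. ] 8207
3.75
2.857142857142857
```

View pics/h_top0.png

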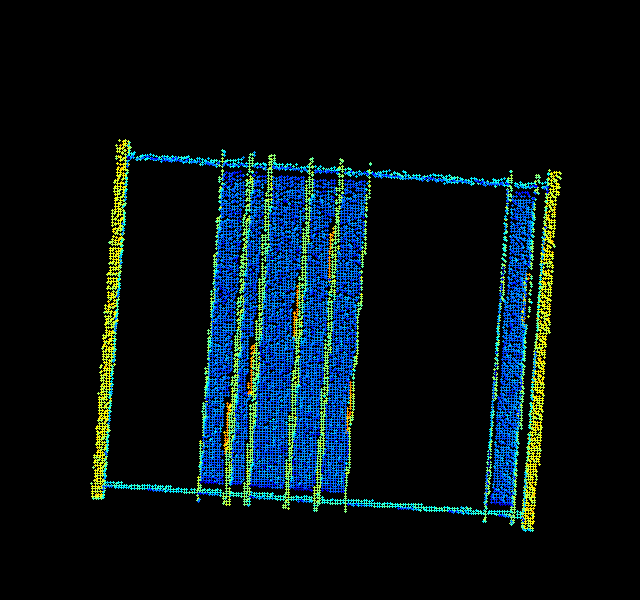

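View pics/z_top0.png

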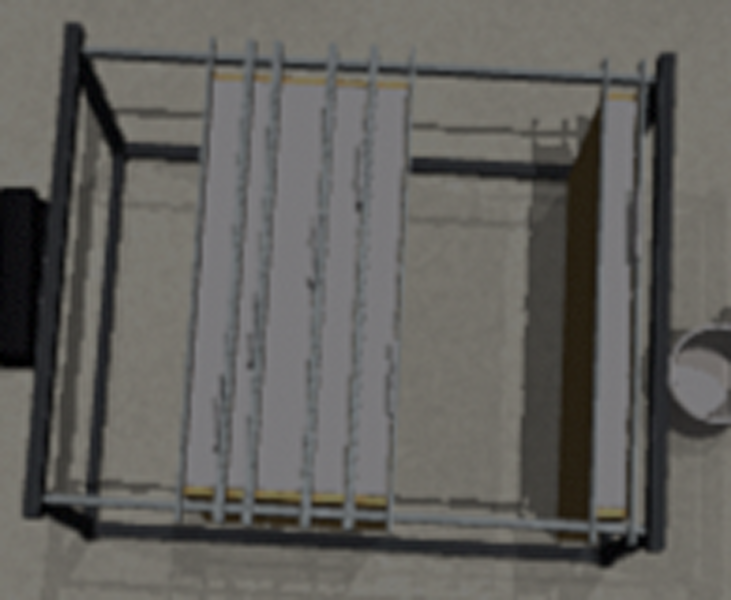

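View pics/z_scene0.png

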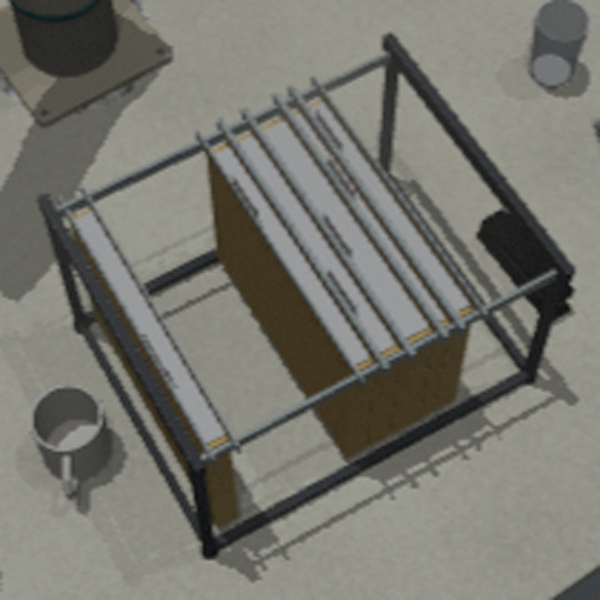

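View pics/h_scene0.png

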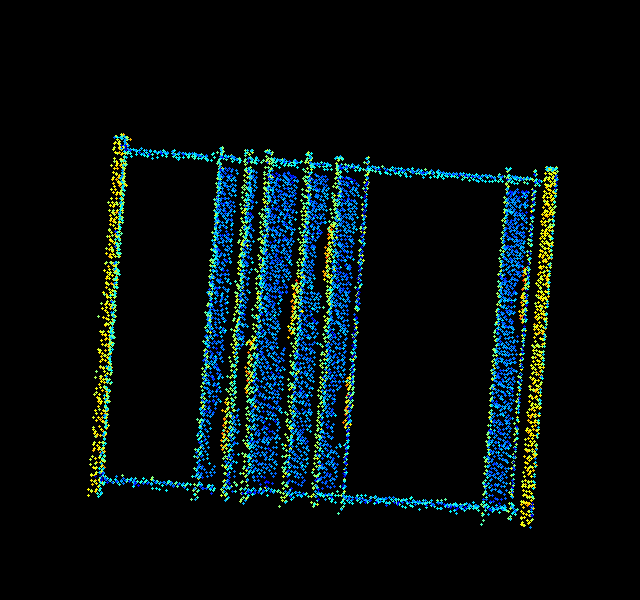

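```bash
cat >> h.py <<'E'
def rackfit(fn,verbose=True):
    W,img=cloud(fn); P=W.reshape(-1,3); P=P[~np.isnan(P[:,0])]
    P=P[(P[:,0]>330)&(P[:,0]<800)&(abs(P[:,1])<300)]
    return P
def hist(v,lo,hi,b=1.0):
    h,e=np.histogram(v,np.arange(lo,hi+b,b)); return h,e[:-1]
E
python3 - <<'E'
from h import *
from scipy.optimize import minimize_scalar
np.set_printoptions(precision=2,suppress=True,linewidth=170)
for fn in('top0','scene0'):
    P=rackfit(fn)
    S=P[(P[:,2]>255)&(P[:,2]<300)]
    # yaw: sharpness of the projection of points on y axis
    def sh(a):
        y=-np.sin(a)*S[:,0]+np.cos(a)*S[:,1]; h,_=np.histogram(y,np.arange(-300,300,2.)); return -(h.astype(float)**2).sum()
    A=np.radians(np.arange(-7,0,.05)); s=[sh(a) for a in A]; a=A[np.argmin(s)]
    def sx(a):
        R=P[(P[:,2]>250)&(P[:,2]<272)]
        x=np.cos(a)*R[:,0]+np.sin(a)*R[:,1]; h,_=np.histogram(x,np.arange(300,900,2.)); return -(h.astype(float)**2).sum()
    a2=A[np.argmin([sx(q) for q in A])]
    print(fn,'yaw',np.degrees(a),np.degrees(a2))
    a=np.radians(-3.8)
    x=np.cos(a)*P[:,0]+np.sin(a)*P[:,1]; y=-np.sin(a)*P[:,0]+np.cos(a)*P[:,1]; z=P[:,2]
    B=z>269.5
    h,e=hist(y[B],-230,290,2); print('bars/tabs y',[(int(q),int(n)) for q,n in zip(e,h) if n>12])
    B=(z>258)&(z<272)
    h,e=hist(y[B],-230,290,2); print('strips y',[(int(q),int(n)) for q,n in zip(e,h) if n>25])
    B=(z>252)&(z<272)
    h,e=hist(x[B],340,800,2); print('x',[(int(q),int(n)) for q,n in zip(e,h) if n>60])
    B=(z>274)
    for lo in range(-180,280,10):
        k=B&(y>lo)&(y<lo+10)
        if 5<k.sum(): print('high y',lo,k.sum(),'x',np.percentile(x[k],[3,97]),'y',y[k].min(),y[k].max())
E
```

```text
top0 yaw -4.30000000000001 -4.20000000000001
bars/tabs y [(-192, 20), (-190, 87), (-188, 101), (-186, 94), (-184, 100), (-182, 95), (-180, 103), (-178, 24), (-170, 17), (-168, 43), (-166, 30), (-142, 43), (-140, 16), (-2, 31), (0, 30), (2, 15), (24, 14), (26, 33), (28, 37), (30, 35), (32, 18), (56, 37), (58, 32), (60, 36), (62, 16), (96, 32), (98, 38), (100, 33), (102, 17), (116, 44), (118, 39), (120, 24), (122, 24), (124, 14), (144, 16), (146, 34), (148, 13), (240, 58), (242, 102), (244, 101), (246, 101), (248, 99), (250, 96), (252, 64)]
strips y [(-180, 79), (-178, 33), (-170, 55), (-168, 94), (-166, 38), (-144, 33), (-142, 92), (-140, 77), (-2, 56), (0, 65), (24, 32), (26, 91), (28, 90), (30, 67), (54, 40), (56, 84), (58, 86), (60, 74), (94, 41), (96, 91), (98, 94), (100, 66), (114, 40), (116, 99), (118, 81), (120, 73), (144, 42), (146, 97), (148, 39), (240, 78), (242, 56)]
x [(396, 110), (398, 129), (400, 98), (724, 65), (726, 131), (728, 116), (730, 95)]
high y -180 72 x [386.77 712.71] y -179.97754734798946 -176.414982527016
high y -170 31 x [452.52 638.29] y -167.4815521325156
[... 2014 characters left out ...]
 41 x [474.75 673.48] y 30.023807024814193 38.0710938595065
high y 50 12 x [435.22 713.88] y 56.12915931571987 59.98184805819598
high y 60 45 x [432.71 666.52] y 60.186736763650664 69.30732629563767
high y 90 10 x [431.34 723.29] y 96.4706783177746 99.66636738357911
high y 100 43 x [446.68 612.21] y 100.05419936773698 109.22844517655263
high y 110 17 x [422.54 718.87] y 115.30456918468221 119.81069350153975
high y 120 47 x [405.28 647.18] y 120.98516285762733 129.32882086672444
high y 140 13 x [425.67 737.01] y 145.75333212890615 149.60188539837853
high y 240 170 x [411.54 739.72] y 240.88766507587556 249.99612290029538
high y 250 151 x [397.01 739.02] y 250.07823085561049 257.94696300663475
```

Both views agree: rack yaw is about -4.25°, its centre is near (566, -6), the file5 rear face is about 32 mm behind the centre, and there is about 91 mm to travel. I'll push with the jaws open across the rack, so two fingertips sit at about ±50 mm around mid-width. First I lift and swing over the gap.

```bash
python3 -m jog '0 0 -60 0 0 0 1; 20 -15 -100 0 0 -5 1; 70 -54 -100 0 0 -14 1; 120 -92 -100 0 0 -23 1; 170 -130 -100 0 0 -32 1; 220 -169 -100 0 0 -41 1; 270 -207 -100 0 0 -50 1; 310 -238 -100 0 0 -58 1'
```

```text
clock: 1.15
eef_pos: [432.6, -279.7, 331.4]
tool_rot: [3.141, -0.0, 1.365]
force: [0.2, 0.0, -0.2]
width: 85.7
```

```bash
python3 -m jog '50 20 0 0 0 -2 1; 105 40 0 0 0 -4 1; 155 60 0 0 0 -6 1; 200 77 0 0 0 -7.8 1; 222 84 0 0 0 -7.8 1; 222 84 0 0 0 -7.8 1'; python3 - <<'E'
from h import *
np.set_printoptions(precision=2,suppress=True)
for n in('wrist','top'): d,st=snap(n,n+'1')
print(st['eef_pos'],np.degrees(st['tool_rot']),st['qpos'],st['clock'])
E
```

```text
clock: 1.9
eef_pos: [560.8, -80.5, 331.0]
tool_rot: [-3.141, -0.001, 1.499]
force: [0.2, -1.1, -0.4]
width: 85.0
[560.07 -82.66 330.91] [-179.94    0.03   85.74] [ 0.35  0.43 -0.37  1.61  0.17  1.14 -0.14] 1.95
```

View pics/wrist1.png

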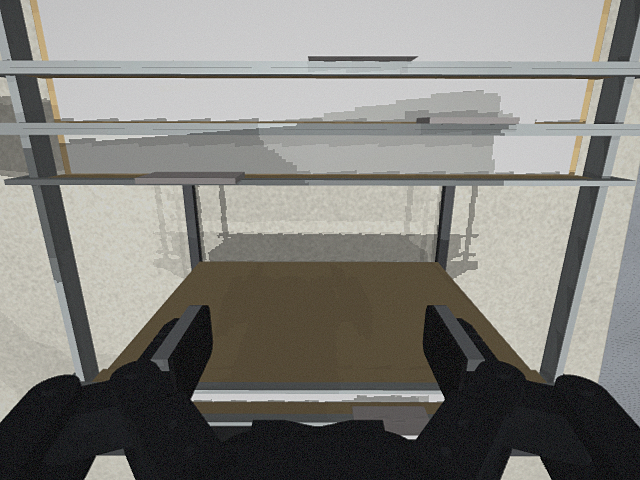

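View pics/top1.png

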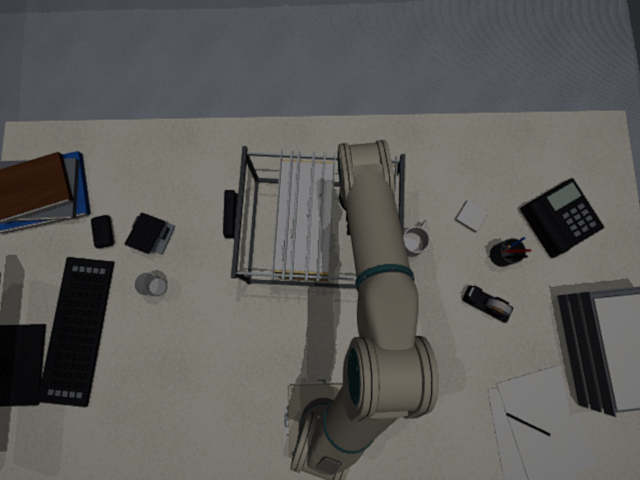

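The wrist view shows file5's rear strip level at row ~182, columns 5-634. It is parallel to the jaws and centred between the two fingers (columns ~180 and ~455). The single file is at rows ~385-425 below. I'll measure these in tool axes.

```bash
python3 - <<'E'
from h import *
np.set_printoptions(precision=1,suppress=True,linewidth=150)
d=np.load('pics/wrist1.npz'); z=d['z_map'].astype(float); f=f_of(float(d['vertical_fov']))
v,u=np.mgrid[0:480,0:640]
P=np.stack([(u-d['cx'])/f*z,(v-d['cy'])/f*z,z],-1)@d['hand_eye'][:3,:3].T+d['hand_eye'][:3,3]
# strip: tool z approx 61..69
for c in (15,60,110,200,250,320,400,450,550,625):
    col=P[170:190,c]; k=[(r+170,)+tuple(np.round(col[r],1)) for r in range(20) if 55<col[r][2]<75]
    print(c,k[:1],k[-1:])
for c in (250,320,400):
    col=P[375:435,c]; k=[(r+375,)+tuple(np.round(col[r],1)) for r in range(60) if 50<col[r][2]<75]
    print('single',c,k[:1],k[-1:])
# ends of strip
row=P[176:185]; 
for cs in (slice(0,30),slice(610,640)):
    q=row[:,cs].reshape(-1,3); q=q[(q[:,2]>55)&(q[:,2]<75)]; print('end',q.min(0),q.max(0))
# fingers
for a,b in((150,215),(420,490)):
    q=P[300:370,a:b].reshape(-1,3); q=q[(q[:,2]<5)&(q[:,2]>-60)]; print('finger',np.percentile(q,[0,2,50,98,100],axis=0))
E
```

```text
15 [(177, np.float64(48.0), np.float64(-174.4), np.float64(69.1))] [(184, np.float64(45.3), np.float64(-168.6), np.float64(61.0))]
60 [(176, np.float64(48.0), np.float64(-151.7), np.float64(74.0))] [(184, np.float64(45.2), np.float64(-144.0), np.float64(61.6))]
110 [(176, np.float64(48.1), np.float64(-121.8), np.float64(73.2))] [(184, np.float64(45.3), np.float64(-115.7), np.float64(61.1))]
200 [(172, np.float64(50.8), np.float64(-68.0), np.float64(70.9))] [(184, np.float64(45.5), np.float64(-65.3), np.float64(60.4))]
250 [(176, np.float64(48.0), np.float64(-39.8), np.float64(74.6))] [(184, np.float64(45.2), np.float64(-37.8), np.float64(62.2))]
320 [(177, np.float64(47.8), np.float64(1.5), np.float64(71.8))] [(184, np.float64(45.5), np.float64(1.5), np.float64(60.4))]
400 [(177, np.float64(47.8), np.float64(48.3), np.float64(72.2))] [(185, np.float64(44.9), np.float64(46.1), np.float64(60.9))]
450 [(177, np.float64(47.8), np.float64(77.5), np.float64(72.0))] [(185, np.float64(44.9), np.float64(74.1), np.float64(61.3))]
550 [(177, np.float64(47.8), np.float64(136.3), np.float64(72.6)
[... 229 characters left out ...]
0), np.float64(-47.5), np.float64(74.6))] [(430, np.float64(-132.8), np.float64(-48.3), np.float64(66.6))]
single 320 [(376, np.float64(-92.8), np.float64(2.0), np.float64(74.6))] [(425, np.float64(-123.0), np.float64(2.0), np.float64(61.3))]
single 400 [(377, np.float64(-93.0), np.float64(58.4), np.float64(73.8))] [(431, np.float64(-118.4), np.float64(55.4), np.float64(51.5))]
end [  45.  -175.    58.8] [  48.2 -160.2   74.2]
end [ 45.4 162.6  59.6] [ 48.8 178.1  74.9]
finger [[-11.1 -56.5 -57.4]
 [ -8.1 -55.2 -52.9]
 [  8.6 -43.2 -33.8]
 [ 12.3 -42.3 -15. ]
 [ 13.6 -42.  -12. ]]
finger [[-10.5  42.  -57.1]
 [ -7.9  42.4 -54.4]
 [  8.6  43.4 -34.3]
 [ 12.5  55.5 -14.9]
 [ 13.5  57.  -11.7]]
```

Contact is expected about 35 mm ahead (rear face at +46, finger front at +11). The open tips stand 13 mm behind the TCP, so I descend 92 mm, which leaves them about 10 mm below rail-top, on the strip and flush cover.

```bash
python3 -m jog '0 1 45 0 0 0 1; 0 1 85 0 0 0 1; 0 1 92 0 0 0 1; 10 1 92 0 0 0 1; 20 1 92 0 0 0 1; 27 1 92 0 0 0 1; 30 1 92 0 0 0 1; 30 1 92 0 0 0 1'; python3 -m jog '2 0 0 0 0 0 1; 4 0 0 0 0 0 1; 6 0 0 0 0 0 1; 8 0 0 0 0 0 1'
```

```text
clock: 3.0
eef_pos: [563.8, -52.6, 239.7]
tool_rot: [3.141, 0.0, 1.496]
force: [0.8, -0.4, 0.3]
width: 85.2
clock: 3.5
eef_pos: [564.0, -47.3, 239.3]
tool_rot: [-3.141, 0.004, 1.495]
force: [-0.7, -8.0, 1.3]
width: 85.7
```

Contact made (8 N). I'm pushing on at about 24 mm/s.

```bash
python3 -m jog '3 0 0 0 0 0 1; 6 0 0 0 0 0 1; 9 0 0 0 0 0 1; 12 0 0 0 0 0 1; 15 0 0 0 0 0 1; 18 0 0 0 0 0 1; 21 0 0 0 0 0 1; 24 0 0 0 0 0 1'; python3 - <<'E'
from h import *
np.set_printoptions(precision=2,suppress=True)
d,st=snap('wrist','wrist2'); print(st['eef_pos'],st['force'],st['torque'])
d,st=snap('scene','scene2')
E
```

```text
clock: 4.5
eef_pos: [565.5, -27.8, 239.3]
tool_rot: [-3.141, 0.009, 1.49]
force: [-1.0, -12.9, 3.7]
width: 85.5
[565.48 -27.75 239.26] [ -1.03 -12.89   3.69] [-2.51  0.3   0.01]
```

View pics/wrist2.png

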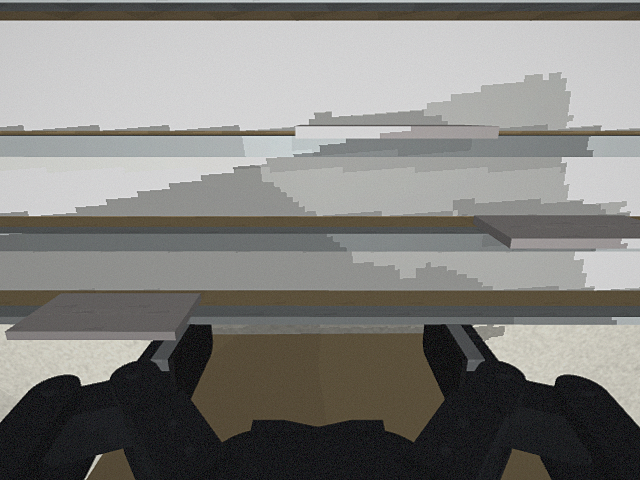

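View pics/scene2.png

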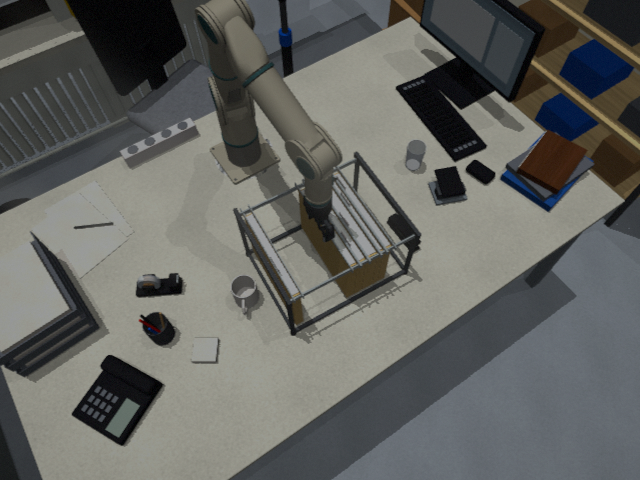

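The row moves as one block. Both fingertips are on the strip and all strips are level in the picture. The tool has yawed about 0.4° from compliance, so I'll trim that while pushing on.

```bash
python3 -m jog '4 0 0 0 0 -0.1 1; 8 0 0 0 0 -0.2 1; 12 0 0 0 0 -0.3 1; 16 0 0 0 0 -0.4 1; 20 0 0 0 0 -0.4 1; 24 0 0 0 0 -0.4 1; 28 0 0 0 0 -0.4 1; 32 0 0 0 0 -0.4 1'; python3 -m jog '4 0 0 0 0 0 1; 8 0 0 0 0 0 1; 12 0 0 0 0 0 1; 16 0 0 0 0 0 1; 19 0 0 0 0 0 1; 22 0 0 0 0 0 1; 25 0 0 0 0 0 1'
python3 - <<'E'
from h import *
np.set_printoptions(precision=2,suppress=True)
d,st=snap('top','top3'); print(st['eef_pos'],st['force'],st['torque'])
d,st=snap('scene','scene3')
for fn,box in(('top3',(225,140,420,300)),('scene3',(220,140,430,350))):
    a,b,c,d=box; i=cv2.imread('pics/'+fn+'.png')[b:d,a:c]
    s=min(800/(c-a),600/(d-b)); cv2.imwrite('pics/z_'+fn+'.png',cv2.resize(i,None,fx=s,fy=s,interpolation=cv2.INTER_CUBIC))
E
```

```text
clock: 5.6
eef_pos: [568.1, 4.0, 239.3]
tool_rot: [-3.141, 0.009, 1.497]
force: [-1.4, -13.3, 2.6]
width: 85.2
clock: 6.48
eef_pos: [569.9, 28.6, 239.3]
tool_rot: [-3.141, 0.009, 1.497]
force: [-1.0, -14.8, 3.9]
width: 85.3
[569.86  28.6  239.3 ] [ -0.99 -14.77   3.88] [-2.62  0.23  0.  ]
```

View pics/z_top3.png

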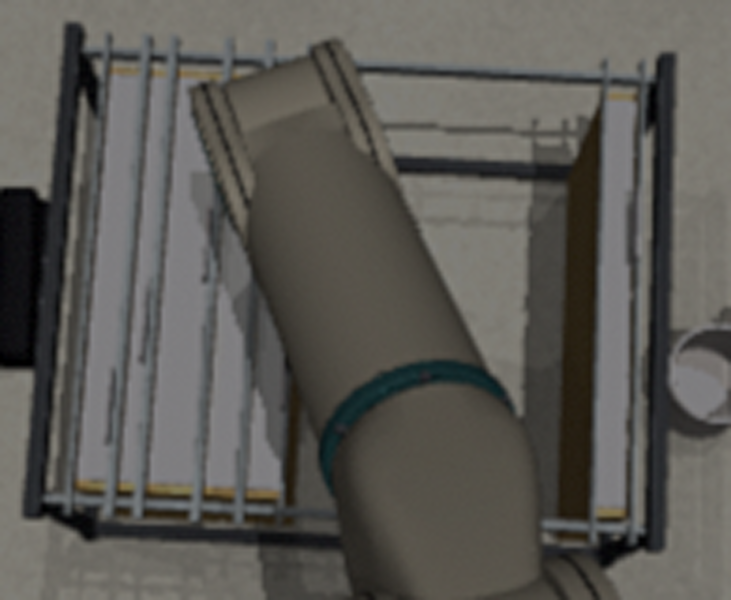

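View pics/z_scene3.png

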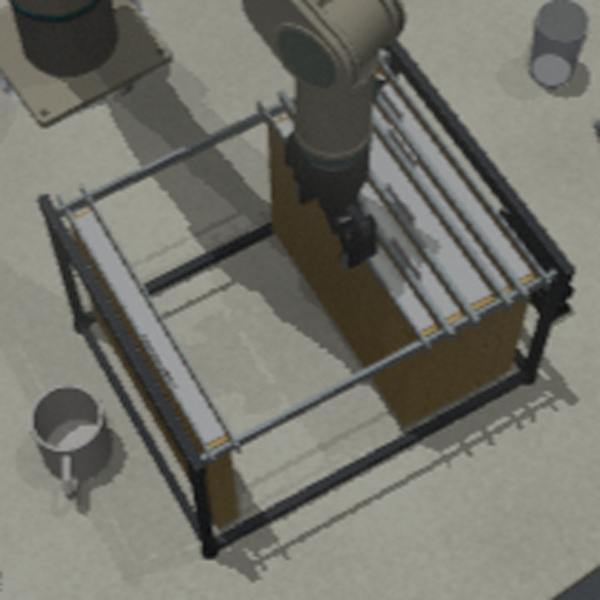

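The row is square and still one block with about 15 mm left, so I go slowly to the stop.

```bash
python3 -m jog '2 0 0 0 0 0 1; 4 0 0 0 0 0 1; 6 0 0 0 0 0 1; 8 0 0 0 0 0 1; 10 0 0 0 0 0 1; 12 0 0 0 0 0 1'; python3 -m jog '1.5 0 0 0 0 0 1; 3 0 0 0 0 0 1'; python3 -m jog '1.5 0 0 0 0 0 1; 3 0 0 0 0 0 1'
```

```text
clock: 7.32
eef_pos: [570.7, 40.5, 239.3]
tool_rot: [-3.141, 0.01, 1.497]
force: [-0.7, -13.6, 3.3]
width: 85.1
clock: 7.58
eef_pos: [570.9, 43.4, 239.3]
tool_rot: [-3.141, 0.01, 1.497]
force: [0.2, -13.5, 4.4]
width: 85.6
clock: 7.82
eef_pos: [571.1, 45.3, 239.3]
tool_rot: [-3.14, 0.011, 1.497]
force: [-1.1, -16.6, 4.6]
width: 85.5
```

```bash
python3 -m jog '1.5 0 0 0 0 0 1; 3 0 0 0 0 0 1'; python3 -m jog '1.5 0 0 0 0 0 1; 3 0 0 0 0 0 1'
```

```text
clock: 8.07
eef_pos: [571.0, 45.2, 239.3]
tool_rot: [-3.14, 0.016, 1.496]
force: [-2.4, -22.2, 6.0]
width: 85.2
clock: 8.32
eef_pos: [571.1, 45.2, 239.3]
tool_rot: [-3.14, 0.02, 1.495]
force: [-3.3, -27.4, 8.4]
width: 85.6
```

The force is rising with no further motion, so the row is at the stop. I'll press a little more to seat it square, then look.

```bash
python3 -m jog '2 0 0 0 0 0 1; 4 0 0 0 0 0 1; 4 0 0 0 0 0 1'
python3 - <<'E'
from h import *
np.set_printoptions(precision=2,suppress=True,linewidth=170)
d,st=snap('wrist','wrist4'); print(st['eef_pos'],st['force'],st['torque'])
snap('top','top4');snap('scene','scene4')
a=np.radians(-4.25)
for fn in('top0','top4','scene0','scene4'):
    P=rackfit(fn); P=P[(P[:,2]>258)&(P[:,2]<300)]-[566,-6,0]
    x=np.cos(a)*P[:,0]+np.sin(a)*P[:,1]; y=-np.sin(a)*P[:,0]+np.cos(a)*P[:,1]; z=P[:,2]
    for nm,k in(('left x<-100',(x<-100)&(x>-160)),('right x>100',(x>100)&(x<160))):
        h,e=hist(y[k],-215,225,2); print(fn,nm,[(int(q),int(n)) for q,n in zip(e,h) if n>14])
for fn,box in(('top4',(225,140,420,300)),('scene4',(220,140,430,350))):
    a,b,c,d=box; i=cv2.imread('pics/'+fn+'.png')[b:d,a:c]
    s=min(800/(c-a),600/(d-b)); cv2.imwrite('pics/z_'+fn+'.png',cv2.resize(i,None,fx=s,fy=s,interpolation=cv2.INTER_CUBIC))
E
```

```text
clock: 8.7
eef_pos: [571.0, 45.1, 239.3]
tool_rot: [-3.139, 0.026, 1.494]
force: [-3.2, -32.5, 10.0]
width: 85.4
[571.02  45.06 239.25] [ -3.24 -32.5   10.05] [-6.57  0.83  1.14]
top0 left x<-100 [(-215, 19), (-213, 20), (-211, 27), (-201, 19), (-199, 23), (-175, 16), (-173, 24), (-33, 19), (-5, 15), (-3, 18), (25, 21), (27, 17), (65, 17), (67, 18), (83, 16), (85, 18), (87, 20), (89, 18), (115, 17), (209, 36), (211, 15), (213, 19), (215, 19), (217, 17), (219, 20)]
top0 right x>100 [(-215, 20), (-211, 30), (-199, 19), (-173, 17), (-33, 16), (-5, 16), (-3, 16), (25, 15), (27, 16), (65, 17), (67, 17), (87, 16), (209, 29), (211, 15), (213, 16), (215, 19)]
top4 left x<-100 [(-215, 20), (-213, 22), (-211, 22), (-201, 22), (-199, 21), (-175, 18), (-173, 21), (59, 15), (61, 19), (87, 18), (89, 18), (91, 15), (117, 17), (119, 20), (157, 18), (159, 18), (161, 17), (177, 17), (179, 18), (181, 21), (207, 20), (209, 28), (211, 17), (213, 19), (215, 18), (217, 19), (219, 18)]
top4 right x>100 [(-215, 19), (-213, 16), (-211, 27), (-199, 19), (-173, 19), (177, 20), (179, 18), (207, 19), (209, 23), (211, 19), (215, 15), (217, 15), (219, 17)]
scene0 left x<-100 [(-31, 18), (-3, 19), (27, 16), (67, 21), (87, 16), (117, 16), (211, 23), (213, 24)]
scene0 right x>100 [(-215, 16), (-211, 15), (-209, 15), (-199, 20), (-171, 25), (-31, 26), (-3, 23), (25, 15), (27, 21), (67, 21), (87, 26), (117, 30), (211, 23), (213, 33)]
scene4 left x<-100 [(-213, 15), (-171, 16), (63, 22)]
scene4 right x>100 [(-199, 19), (-197, 16), (-171, 16), (61, 15), (63, 18), (89, 24), (91, 17), (119, 19), (121, 19), (159, 17), (161, 21), (179, 22), (181, 20), (183, 18), (209, 22), (211, 30), (213, 16), (217, 19)]
```

View pics/z_top4.png

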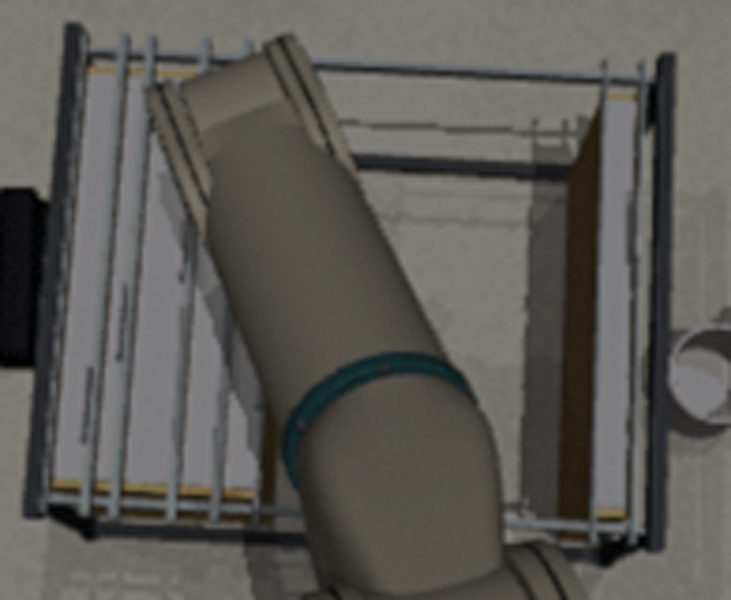

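View pics/wrist4.png

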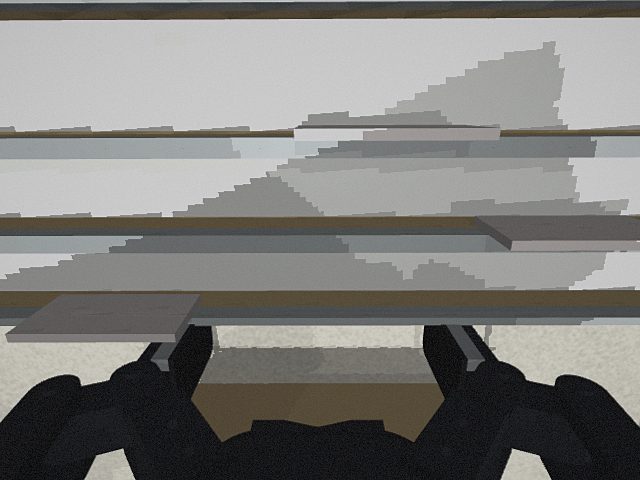

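The row's front is at the bar (rack y ≈ 209-210) and its rear at ≈ 60 on both sides, so it is home and square. The single file hasn't moved. Now I ease off straight back, then lift clear.

```bash
python3 -m jog '-3 0 0 0 0 0 1; -6 0 0 0 0 0 1; -9 0 0 0 0 0 1; -12 0 0 0 0 0 1; -15 0 0 0 0 0 1; -20 0 0 0 0 0 1; -30 0 0 0 0 0 1; -45 0 0 0 0 0 1'; python3 -m jog '-10 0 -20 0 0 0 1; -15 0 -60 0 0 0 1; -15 0 -110 0 0 0 1; -40 0 -130 0 0 0 1; -100 0 -130 0 0 0 1; -160 0 -130 0 0 0 1; -220 0 -130 0 0 0 1; -280 0 -130 0 0 0 1'
```

```text
clock: 9.85
eef_pos: [569.0, 19.1, 239.3]
tool_rot: [3.142, -0.001, 1.504]
force: [-0.1, -0.1, -0.4]
width: 85.6
clock: 10.85
eef_pos: [549.1, -263.0, 369.5]
tool_rot: [3.141, 0.0, 1.502]
force: [0.3, -0.5, 1.7]
width: 85.5
```

```bash
python3 -m jog '-30 0 0 0 0 0 1;-50 0 0 0 0 0 1; -50 0 0 0 0 0 1'; python3 - <<'E'
from h import *
np.set_printoptions(precision=2,suppress=True,linewidth=170)
snap('top','top5');d,st=snap('scene','scene5'); print(st['eef_pos'],st['force'],st['clock'])
a=np.radians(-4.25)
for fn in('top5','scene5'):
    P=rackfit(fn); P=P[(P[:,2]>258)&(P[:,2]<300)]-[566,-6,0]
    x=np.cos(a)*P[:,0]+np.sin(a)*P[:,1]; y=-np.sin(a)*P[:,0]+np.cos(a)*P[:,1]
    for nm,k in(('left',(x<-100)&(x>-160)),('right',(x>100)&(x<160))):
        h,e=hist(y[k],-215,225,2); print(fn,nm,[(int(q),int(n)) for q,n in zip(e,h) if n>12])
for fn,box in(('top5',(225,140,420,300)),('scene5',(220,140,430,350))):
    a,b,c,d=box; i=cv2.imread('pics/'+fn+'.png')[b:d,a:c]
    s=min(800/(c-a),600/(d-b)); cv2.imwrite('pics/z_'+fn+'.png',cv2.resize(i,None,fx=s,fy=s,interpolation=cv2.INTER_CUBIC))
E
```

```text
clock: 11.22
eef_pos: [545.9, -311.5, 369.0]
tool_rot: [-3.141, -0.0, 1.5]
force: [-0.1, 1.2, 0.6]
width: 85.8
[ 546.52 -309.5   369.17] [-0.38  1.41 -0.11] 11.275
top5 left [(-215, 20), (-213, 22), (-211, 28), (-201, 21), (-199, 20), (-175, 16), (-173, 20), (59, 19), (61, 17), (87, 22), (89, 13), (91, 16), (117, 22), (119, 19), (121, 14), (157, 21), (159, 20), (161, 16), (177, 21), (179, 21), (181, 17), (183, 17), (207, 23), (209, 27), (211, 17), (213, 20), (215, 17), (217, 17), (219, 16)]
top5 right [(-215, 20), (-213, 15), (-211, 28), (-199, 22), (-173, 20), (59, 16), (61, 14), (87, 21), (89, 18), (91, 13), (117, 19), (119, 18), (121, 13), (157, 19), (159, 16), (161, 13), (177, 17), (179, 17), (181, 15), (207, 18), (209, 22), (211, 21), (213, 14), (215, 18), (217, 15), (219, 14)]
scene5 left [(-215, 14), (-211, 13), (-199, 16), (-171, 14), (63, 21), (89, 18), (91, 14), (119, 15), (123, 14), (159, 22), (179, 17), (181, 14), (185, 13), (209, 21), (213, 13), (219, 14)]
scene5 right [(-215, 15), (-213, 13), (-211, 14), (-209, 13), (-199, 17), (-171, 21), (61, 14), (63, 25), (89, 21), (91, 16), (93, 16), (119, 19), (121, 15), (123, 13), (159, 24), (161, 14), (179, 25), (181, 18), (209, 24), (211, 21), (213, 20), (215, 13), (217, 13)]
```

View pics/z_top5.png

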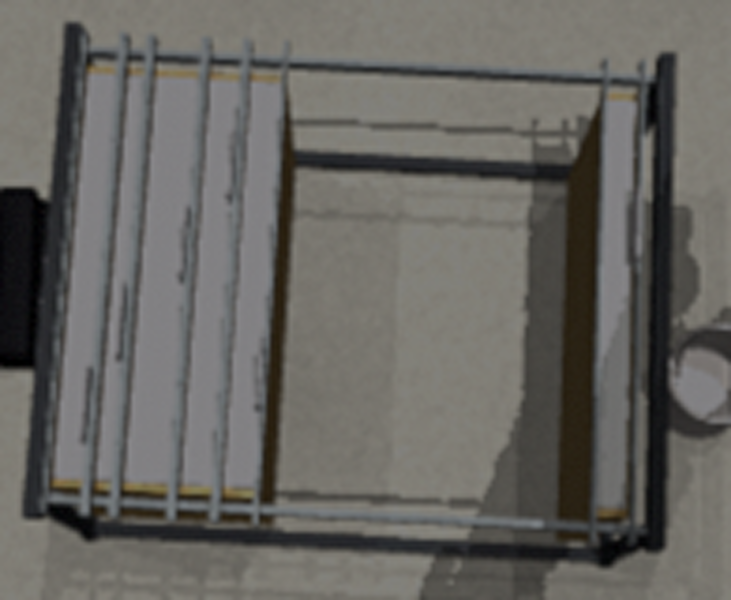

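View pics/scene5.png

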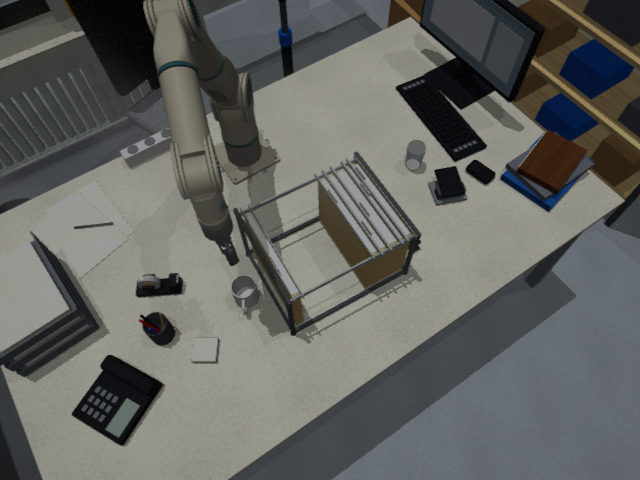

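With the arm clear, the five files sit together flush against the left end bar (crop columns ~75-290). The single file (~600-640) and the mug, tape, pens, notes, beaker, punch and stapler are where they were. I'm handing in.

```bash
python3 -c "
from cell import ctrl
print(ctrl.finish_job())"
```

```text
the job is handed in; nothing more can be done
None
```

I pushed the five files about 91 mm along the rails as one block until they came up against the end bar. I used the two open fingertips at about ±50 mm around mid-width, at strip height. At the stop I pressed to about 33 N to seat the row, backed straight off and lifted clear. The job was handed in at about 11.3 s.

**Final checks (top and scene cameras, arm clear):**
- **Row position:** the front is at rack y ≈ 208–211 mm, against the bar at 210. The rear is at ≈ 60 mm, where the row's 150 mm thickness puts it.
- **Square and together:** left and right sides agree within about 2 mm, the resolution of the measurement. I saw no gap between the files.
- **Single file:** it measures the same as before, with strips at ≈ -199 and -173 mm.
- **Bystanders:** all look unmoved in the pictures. I did not measure them individually.

The top and scene cameras differ by about 2 mm throughout, which is their calibration tolerance. No check failed.

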